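Gauge the slab roller's gap

ROBOT

A 6-joint arm with a two-finger parallel gripper is mounted at the origin on the work surface. World frame = base frame: x ahead of the robot, y to its left, z up, the work surface at z = 0. Lengths are in m, angles in rad, forces in N, time in s.
With the tool pointing down it reaches from about 0.375 to 0.975 m from the base axis. Payload 3.8 kg.
Tool frame: the origin (TCP) lies at the very end of the fingers, on their centre line; the grasp point (between the pads) lies 19 mm behind it; z points along the fingers, y is the line along which they close (so a half turn about z gives the same grasp; the last joint's range is limited). The gripper opens to 85 mm and grips with 20 to 120 N. Pads are 22 mm wide; open, the fingers measure 114 mm over their backs; the gripper's body (76 mm by 85 mm) begins 54 mm behind the grasp point. The pads swing forward as they close: fully open they stand 13 mm farther back than shut.
Start: joints at [-1.35, 0.264, 1.604, -0, 1.274, -0.037], TCP at [0.172, -0.653, 0.2] pointing down, gripper open.
Joint ranges: [-2.63, 2.63], [-0.94, 2.18], [0.31, 2.57], [-1.31, 4.45], [0, 2.66], [-2.55, 2.55]. Speed limits (rad/s): [2.57, 2.57, 3.14, 3.14, 3.14, 3.14].

INTERFACE

Orientations are given as a rotation vector (axis times angle).
In Python, from workcell import read_state, read_camera, calibration, finish_job gives the robot as it stands.
- The arm moves only by the tool step_arm, never from a script. Its argument "commands" is a list of rows, each an object of numbers: "fingers": the gripper's target within -1 to 1 (shut at 1, half-way at 0, fully open at -1); "dx", "dy", "dz": the shift along the tool's x, y, z in m; "roll": the turn about the tool's z in degrees. In form: [{"fingers": .., "dx": .., "dy": .., "dz": .., "roll": ..}, ...]. A call has 1 to 8 rows; each row is the pose to reach, as a shift and turn from the pose commanded when the call began, along the tool's axes at that moment; what a row does not reach only later rows make up. A row lasts 1/8 s, in which the tool goes at most 62.5 mm and 10.7 degrees, less where a joint would pass 70% of its speed; a pose out of reach is approached as far as the arm can. A call with a gripper value outside its range is refused whole. The fingers move at their own pace and stop on an object; "squeeze" is the grip in N (left out, the last holds). Time passes only in rows, so rows that repeat a pose let the fingers close. It gives the time, the measured TCP pose, the force, the opening and the grip force at its end, in the units of the state.
- read_state(): the state, without advancing time (a new reading comes with each control period).
- read_camera(name): name is "side" or "top"; returns (picture, depth): 400x640x3 uint8, blue, green, red; 400x640 float32, m along the optical axis (not along the pixel's ray), 0 where there is no reading.
- calibration(name): a dict with "intrinsics" (3x3 intrinsics, pixels), "world_to_cam" (4x4, takes a point from world to camera coordinates). Camera axes: x right, y up, looking along -z (the intrinsics and any distortion apply to the point x, -y, -z); pixel columns grow to the right and rows downward; lengths in m; the calibration is good to about 2 mm. A picture is of the moment at which its call begins. calibration takes no time and is no camera call.
- finish_job(): hands the job in; it is judged then, once.
The state is a dict: "time": time; "q": joint angles; "joint_vel": joint speeds; "joint_torque": joint torques, N m; "tool_pos": TCP position; "tcp_rot": TCP orientation; "wrist_force": force on the tool from outside, world axes, zero at the start; "torque": the same for the moment, N m; "width": opening from 0.0 (shut) to 1.0 (fully open); "grip_force": force on a finger pad.
Only numpy, scipy, OpenCV 4.12 (cv2) and the standard library are available. Lean on these libraries where they do the work, as an engineer would, in place of code of your own. Each camera call takes 0.05 s, during which the arm holds its last target. There are 200 camera calls.

TASK

Someone has changed the board under the slab roller, so check what slab it will roll now: slide the thickness gauges flat along the board under the roller, from your side, until you find the one that goes through with a light drag - not loose, and never forced in if it is too thick. Leave that gauge lying squarely under the roller with its nose out past the roller's middle, the other two lying in their tray, and do not disturb the rest of the table.

Things in the scene. Friction and masses are not known exactly. Their poses are not given: they have to be found in the camera images.
- slab_roller: Table-top slab roller, fixed: two green end frames 334 mm apart, 150 mm deep in x, 142 mm high (knobs to 176 mm), carry an aluminium roller, 63 mm diameter, 290 mm long, axis along y; it is geared and does not turn by itself. Origin on the table below the middle of the roller's axis; x is the feed direction (gauges go in from the -x side, the robot's, towards +x); z up.
- roller_axis (a point): Middle of the roller's axis at rest, 52.5 mm above the table. At the slab roller's -y end stand a green gear case 165 mm high and a crank reaching up to 250 mm. A tie rod also joins the frames, 118 mm up, 34 mm to the +x side of the roller's axis. None of these is used.
- nip (a point): Middle of the roller's lowest line with nothing under it, 21 mm above the table. The roller is sprung: it can be lifted by 12 mm and bears down on what lifts it with 1.2 N plus 4 N per mm. The gauge that fits lifts it 0.8 to 1.2 mm and slides with a drag of about 3.5 to 9 N; a thinner one passes without touching it; a thicker one would have to lift it 3.8 mm or more.
- board_edge (a point): Middle of the front (-x) lower edge of the brown hardboard bed board, at table height, 180 mm to the -x side of the roller's axis. The board lies on the table under the roller, 260 mm in x (to 80 mm past the axis) by 245 mm in y. It is 10, 13 or 16 mm thick (within 0.2 mm), not known which. The other two boards lie out of use on the table at the +x side.
- tray: Wooden tray, fixed on the table, 215 mm (its x) by 240 mm (its y) outside, walls 6 mm thick and 14 mm high, floor 6 mm thick. Origin at the centre of its underside. The three gauges lie in it at the start, side by side 70 mm apart in any order, along its x axis, noses to +x, handles to -x.
- gauge6: Thickness gauge of 6 mm with a yellow plastic handle: a flat aluminium bar 25 mm wide (y) and 6 mm thick (z), 172 mm long, with a half-round nose, and on its tail a block handle 44 mm long (x), 25 mm wide (y), its top 38 mm above the bar's underside. Origin at the centre of the underside below the handle's middle; x along the bar to the nose (the nose's end is at x = 150 mm, the tail's end at x = -22 mm), z up. Weighs 0.08 to 0.22 kg.
- nose6 (a point): The end of the 6 mm gauge's nose, half way up its thickness, on its middle line.
- gauge9: Thickness gauge of 9 mm with a red plastic handle: a flat aluminium bar 25 mm wide (y) and 9 mm thick (z), 172 mm long, with a half-round nose, and on its tail a block handle 44 mm long (x), 25 mm wide (y), its top 38 mm above the bar's underside. Origin at the centre of the underside below the handle's middle; x along the bar to the nose (the nose's end is at x = 150 mm, the tail's end at x = -22 mm), z up. Weighs 0.08 to 0.22 kg.
- nose9 (a point): The end of the 9 mm gauge's nose, half way up its thickness, on its middle line.
- gauge12: Thickness gauge of 12 mm with a blue plastic handle: a flat aluminium bar 25 mm wide (y) and 12 mm thick (z), 172 mm long, with a half-round nose, and on its tail a block handle 44 mm long (x), 25 mm wide (y), its top 38 mm above the bar's underside. Origin at the centre of the underside below the handle's middle; x along the bar to the nose (the nose's end is at x = 150 mm, the tail's end at x = -22 mm), z up. Weighs 0.08 to 0.22 kg.
- nose12 (a point): The end of the 12 mm gauge's nose, half way up its thickness, on its middle line.
- stamp_bowl: Bystander: yellow plastic bowl, 130 mm across, 62 mm high, full of bisque stamps; origin at the centre of its underside.
- steel_bowl: Bystander: steel bowl, 140 mm across, 55 mm high, full of bisque stamps; origin at the centre of its underside.
- rolling_pin: Bystander: wooden rolling pin along its x axis, 360 mm long, 48 mm thick; origin under its middle.
- stamp: Bystander: one small bisque stamp standing on end, 24 mm across, 45 mm high; origin at the centre of its underside.
- pencil: Bystander: red pencil lying along its x axis, 165 mm long, 9 mm thick; origin under its middle.
- tool_pot: Bystander: terracotta pot of modelling tools, 80 mm across, tools up to 190 mm high; origin at the centre of its underside.
Mind the look-alikes: they are no part of the job. What is shaped like the gauge6 but brown or pink is not meant.

How it is judged:
By the outcome, as a careful person would: the job done as asked, in the order asked, and still so for the second after the job is handed in, with the robot touching nothing.
It also fails if it takes over 72 s, if anything falls off the work surface, if the arm or the gripper's body presses on something with over 40 N, if the wrist force passes 120 N, or if a joint passes its speed limit or range.

## Working session

There is one attempt and no reset: what is moved stays moved. The work goes in short steps, Python scripts to look and compute and a tool call to move; the robot and the scene stay as the last step left them, time stands still between calls to the robot, and variables do not carry over. Pictures are saved under pics/ and viewed, at most 10 in all, crops included, and the job is handed in when it is done.

Besides the shell and the picture viewer there is one more tool, called after ">>>" as name(argument=value, ...), one argument or row to a line, values as JSON. step_arm: Moves the arm, as the interface text tells. Its arguments: {"type":"object","properties":{"commands":{"type":"array","items":{"type":"object","properties":{"fingers":{"type":"number"},"dx":{"type":"number"},"dy":{"type":"number"},"dz":{"type":"number"},"roll":{"type":"number"}}}},"squeeze":{"type":"number"}},"required":["commands"]}

```bash
mkdir -p pics; ls
cat > h.py <<'E'
import numpy as np, cv2
from workcell import *
def snap(n):
    p,d=read_camera(n); np.savez(f'{n}.npz',p=p,d=d); return p,d
def load(n):
    z=np.load(f'{n}.npz'); return z['p'],z['d']
def world(n,u,v,d):
    c=calibration(n);K=np.array(c['intrinsics']);T=np.array(c['world_to_cam'])
    u=np.asarray(u,float);v=np.asarray(v,float)
    P=np.stack([(u-K[0,2])/K[0,0]*d,-(v-K[1,2])/K[1,1]*d,-d,np.ones_like(d)],-1)
    return (P@np.linalg.inv(T).T)[...,:3]
def px(n,X):
    c=calibration(n);K=np.array(c['intrinsics']);T=np.array(c['world_to_cam'])
    q=T@np.r_[X,1];return K[0,0]*q[0]/-q[2]+K[0,2],K[1,1]*-q[1]/-q[2]+K[1,2]
E
python3 - <<'E'
from h import *
for n in('top','side'):
    p,d=snap(n);cv2.imwrite(f'pics/{n}0.png',p);c=calibration(n);print(c)
print(read_state())
E
```

```text
pics
{'intrinsics': array([[393.62427064,   0.        , 318.86509245],
       [  0.        , 393.62427064, 196.85912169],
       [  0.        ,   0.        ,   1.        ]]), 'world_to_cam': array([[-7.68809363e-03, -9.99969654e-01,  1.25860359e-03,
        -1.38155353e-02],
       [ 9.96254891e-01, -7.55112068e-03,  8.61346255e-02,
        -4.74621232e-01],
       [-8.61225078e-02,  1.91610104e-03,  9.96282712e-01,
        -1.59904903e+00],
       [ 0.00000000e+00,  0.00000000e+00,  0.00000000e+00,
         1.00000000e+00]])}
{'intrinsics': array([[464.73657901,   0.        , 321.08247779],
       [  0.        , 464.73657901, 200.4292608 ],
       [  0.        ,   0.        ,   1.        ]]), 'world_to_cam': array([[ 0.6941916 , -0.71953081, -0.0193246 , -0.31291945],
       [ 0.5273313 ,  0.49012043,  0.69404875, -0.28203251],
       [-0.48991808, -0.49199328,  0.7196686 , -1.76486936],
       [ 0.        ,  0.        ,  0.        ,  1.        ]])}
{'time': 0.1, 'q': array([-1.34988084e+00,  2.64712274e-01,  1.60525185e+00, -2.87938480e-05,
        1.27370619e+00, -3.69138486e-02]), 'joint_vel': array([-9.19449530e-04, -3.73583454e-03, -3.82153600e-03, -6.42563163e-04,
        9.48393423e-05, -1.90011021e-03]), 'joint_torque': array([-1.83358361e-04, -5.16707683e+01, -3.68588698e+01, -3.89273441e-05,
        6.33580945e-03,  2.01539564e-05]), 'tool_pos': array([ 0.17193112, -0.65197709,  0.19895559]), 'tcp_rot': array([-3.11347281e+00, -4.03624056e-01,  3.42654125e-04]), 'wrist_force': array([-0.02037599, -0.65797845,  0.03261422]), 'torque': array([-0.0011116 ,  0.04473512,  0.00654233]), 'grip_force': 0.0, 'width': 0.9986704701320164}
```

View pics/top0.png

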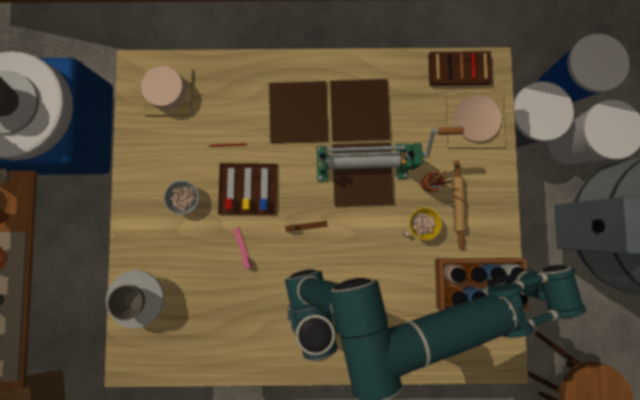

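View pics/side0.png

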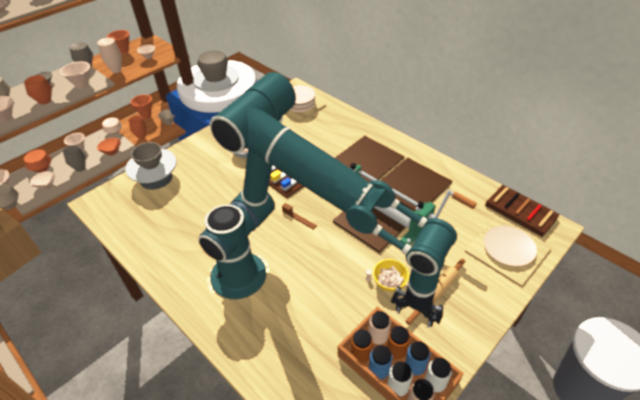

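The top view shows the gauges in the tray: red handle (229,204), yellow (247,204) and blue (264,204). The brown one (306,226) and the pink one (243,248) are look-alikes lying outside the tray. The roller is at about (365,158), with the board's front edge at v≈206. I'll confirm this in an enlarged crop and measure.

Run:
```python
from h import *
p,d=load('top')
c=p[125:255,210:440];cv2.imwrite('pics/crop.png',cv2.resize(c,None,fx=3.4,fy=3.4,interpolation=cv2.INTER_CUBIC))
uu,vv=np.meshgrid(np.arange(640),np.arange(400));W=world('top',uu,vv,d)
np.save('W.npy',W)
def m(n,u0,u1,v0,v1): 
    w=W[v0:v1,u0:u1].reshape(-1,3);print(n,np.median(w,0).round(4),w[:,2].std().round(4))
m('table',285,325,190,215);m('board',345,385,185,203);m('brdA',280,320,95,130);m('brdB',340,380,95,130)
for n,u in(('r',229),('y',247),('b',264)): m(n+'handle',u-1,u+3,201,207); m(n+'bar',u-1,u+3,175,190)
h=cv2.cvtColor(p,cv2.COLOR_BGR2HSV)
roi=np.zeros(h.shape[:2],bool);roi[160:218,215:282]=1
for n,lo,hi in(('red',0,8),('yel',20,34),('blu',105,130)):
    M=roi&(h[...,0]>=lo)&(h[...,0]<=hi)&(h[...,1]>150)&(h[...,2]>90)
    w=W[M];w=w[w[:,2]>.03]; print(n,M.sum(),w.mean(0).round(4),w.min(0).round(3),w.max(0).round(3))
M=roi&(h[...,1]<60)&(h[...,2]>120)
k,l,st,ce=cv2.connectedComponentsWithStats(M.astype(np.uint8))
for i in range(1,k):
    if st[i,4]>50:
        w=W[l==i];e=cv2.fitLine(w[:,:2].astype(np.float32),cv2.DIST_L2,0,.01,.01).ravel();print(st[i],w.mean(0).round(4),np.degrees(np.arctan2(e[1],e[0])).round(2),w.min(0).round(3),w.max(0).round(3))
```

```text
table [ 4.552e-01  4.070e-02 -4.000e-04] 0.1457
board [ 0.4874 -0.206   0.0153] 0.0853
brdA [0.8357 0.0599 0.0093] 0.097
brdB [ 0.8324 -0.1912  0.0128] 0.0751
rhandle [0.448  0.3441 0.0426] 0.0046
rbar [0.5394 0.3516 0.014 ] 0.0038
yhandle [0.4485 0.2719 0.0414] 0.0106
ybar [0.5394 0.2783 0.0112] 0.2078
bhandle [0.4479 0.2033 0.0432] 0.0114
bbar [0.538  0.207  0.0173] 0.0035
red 69 [0.4494 0.3518 0.0433] [0.43  0.339 0.034] [0.471 0.364 0.053]
yel 82 [0.4477 0.2817 0.043 ] [0.429 0.269 0.034] [0.47  0.296 0.05 ]
blu 49 [0.4454 0.2104 0.0438] [0.429 0.2   0.034] [0.462 0.222 0.05 ]
[228 169   5  29 139] [0.5341 0.3498 0.0143] -0.02 [0.477 0.34  0.005] [0.595 0.36  0.024]
[245 169   5  29 136] [0.5326 0.2776 0.0236] 23.73 [ 0.335 -0.014  0.002] [0.595 0.29  1.634]
[262 169   5  30 140] [0.5348 0.2093 0.0179] -0.27 [0.47  0.2   0.011] [0.593 0.218 0.044]
```

View pics/crop.png

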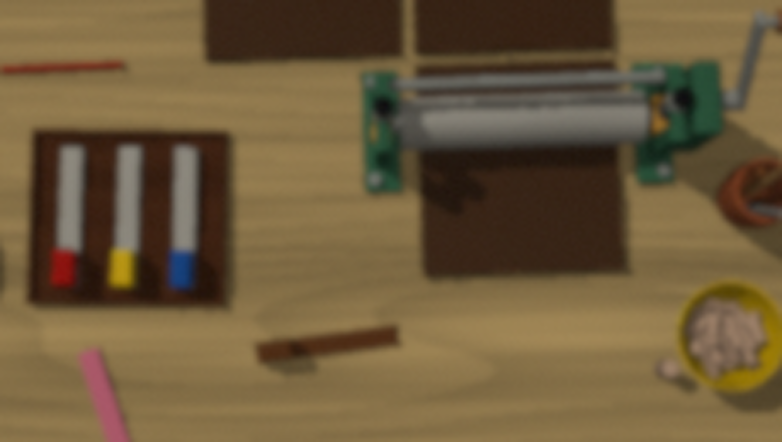

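The crop confirms it. The yellow-handled aluminium gauge is in the tray's middle slot, crop (122,270); the brown (328,343) and pink (105,385) ones outside are look-alikes. The board in use reads 15 mm against 9 and 13 mm for the spares, so it is likely the 16 mm board (gap 5 mm) and gauge6 goes first. Next I'll refine the lines.

```bash
cat >> h.py <<'E'
def plane(n,u,v,z):
    u=np.atleast_1d(np.asarray(u,float));v=np.atleast_1d(np.asarray(v,float))
    a=world(n,u,v,np.full(u.shape,.5));b=world(n,u,v,np.full(u.shape,1.5))
    t=(z-a[:,2])/(b[:,2]-a[:,2]);return a+(b-a)*t[:,None]
E
python3 - <<'E'
from h import *
p,d=load('top');h=cv2.cvtColor(p,cv2.COLOR_BGR2HSV);g=p.astype(float).sum(2)
# bars: per-row centroid
for n,u0,u1,z in(('y',241,252,.012),('r',223,236,.015),('b',257,270,.018)):
    v=np.arange(172,196);W=np.clip(g[172:196,u0:u1]-200,0,None);u=(W*np.arange(u0,u1)).sum(1)/W.sum(1)
    w=plane('top',u,v,z);f=np.polyfit(w[:,0],w[:,1],1);print(n,'yaw',np.degrees(f[0]).round(2),'y@.445',np.polyval(f,.445).round(4),'y@.59',np.polyval(f,.59).round(4))
# column profile for bar nose / handle end (yellow)
print('col247',[(v,int(g[v,245:249].mean())) for v in list(range(164,174))+list(range(194,216))])
print([ (v,plane('top',247,v,.012)[0].round(4),plane('top',247,v,.044)[0].round(4)) for v in(168,198,210)])
# board front edge: brown->wood transition per col
us=np.arange(338,392);vs=[]
for u in us:
    c=g[195:218,u];i=np.argmax(np.diff(c));lo,hi=c[:5].mean(),c[-5:].mean();th=(lo+hi)/2;j=np.where((c[:-1]<th)&(c[1:]>=th))[0][0];vs.append(195+j+(th-c[j])/(c[j+1]-c[j]))
w=plane('top',us,vs,.012);f=np.polyfit(w[:,1],w[:,0],1);print('board edge yaw',np.degrees(-f[0]).round(2),'x at mid',w[0].round(4),w[-1].round(4))
# board side edges rows 185..203
for s,(a,b) in(('L',(326,345)),('R',(385,404))):
    P=[]
    for v in range(186,203):
        c=g[v,a:b]; c=c if s=='R' else c[::-1]
        th=(c[:5].mean()+c[-5:].mean())/2;j=np.where((c[:-1]<th)&(c[1:]>=th))[0]
        if len(j): j=j[0];x=j+(th-c[j])/(c[j+1]-c[j]);P.append((a+x if s=='R' else b-1-x,v))
    P=np.array(P);w=plane('top',P[:,0],P[:,1],.016);f=np.polyfit(w[:,0],w[:,1],1);print(s,'yaw',np.degrees(f[0]).round(2),'y',np.polyval(f,[.44,.5]).round(4))
# roller from depth
W=np.load('W.npy');r=W[145:172,332:402].reshape(-1,3);r=r[(abs(r[:,2]-.08)<.006)]
f=np.polyfit(r[:,1],r[:,0],1);print('roller n',len(r),'yaw',np.degrees(-f[0]).round(2),'x at y=-.2',np.polyval(f,-.2),r.min(0),r.max(0))
M=(h[...,0]>60)&(h[...,0]<95)&(h[...,1]>100)&(g>60);M[:130]=0;M[190:]=0;M[:,:310]=0;M[:,440:]=0
k,l,st,ce=cv2.connectedComponentsWithStats(M.astype(np.uint8));print([(s.tolist(),c.round(1).tolist()) for s,c in zip(st,ce) if 40<s[4]<9999])
E
```

```text
y yaw -1.0 y@.445 0.2812 y@.59 0.2786
r yaw -0.98 y@.445 0.351 y@.59 0.3485
b yaw -0.96 y@.445 0.211 y@.59 0.2085
col247 [(164, 129), (165, 93), (166, 118), (167, 203), (168, 307), (169, 363), (170, 375), (171, 375), (172, 377), (173, 378), (194, 390), (195, 389), (196, 390), (197, 389), (198, 378), (199, 354), (200, 331), (201, 322), (202, 320), (203, 318), (204, 318), (205, 317), (206, 316), (207, 298), (208, 252), (209, 184), (210, 125), (211, 102), (212, 105), (213, 118), (214, 152), (215, 213)]
[(168, array([0.598 , 0.2807, 0.012 ]), array([0.5929, 0.2749, 0.044 ])), (198, array([0.4728, 0.2797, 0.012 ]), array([0.47  , 0.2739, 0.044 ])), (210, array([0.4231, 0.2793, 0.012 ]), array([0.4214, 0.2735, 0.044 ]))]
board edge yaw 1.35 x at mid [ 0.4321 -0.0961  0.012 ] [ 0.4375 -0.315   0.012 ]
L yaw 0.41 y [-0.0786 -0.0781]
R yaw 0.39 y [-0.3277 -0.3273]
roller n 657 yaw 1.67 x at y=-.2 0.6210867483398602 [ 0.59264128 -0.3405745   0.07408461] [ 0.64840582 -0.07072092  0.08597498]
[([398, 145, 24, 33, 322], [411.2, 159.0]), ([319, 162, 8, 18, 84], [322.7, 171.4])]
```

>>> step_arm(
  commands=[
    {"fingers": 0, "dx": 0.384, "dy": -0.366, "dz": 0, "roll": 15.8},
    {"fingers": 0, "dx": 0.384, "dy": -0.366, "dz": 0, "roll": 15.8},
    {"fingers": 0, "dx": 0.384, "dy": -0.366, "dz": 0, "roll": 15.8},
    {"fingers": 0, "dx": 0.384, "dy": -0.366, "dz": 0, "roll": 15.8},
    {"fingers": 0, "dx": 0.384, "dy": -0.366, "dz": 0, "roll": 15.8},
    {"fingers": 0, "dx": 0.384, "dy": -0.366, "dz": 0, "roll": 15.8},
    {"fingers": 0, "dx": 0.384, "dy": -0.366, "dz": 0, "roll": 15.8},
    {"fingers": 0, "dx": 0.384, "dy": -0.366, "dz": 0, "roll": 15.8},
  ],
  squeeze=40,
)

```text
time: 1.1
tool_pos: [0.4346, -0.2249, 0.2]
tcp_rot: [3.141, -0.029, 0.0]
wrist_force: [1.4, -0.7, -0.6]
width: 0.498
grip_force: 0.0
```

>>> step_arm(
  commands=[
    {"fingers": 0, "dx": 0.003, "dy": -0.5},
    {"fingers": 0, "dx": 0.003, "dy": -0.5},
    {"fingers": 0, "dx": 0.003, "dy": -0.5},
    {"fingers": 0, "dx": 0.003, "dy": -0.5},
    {"fingers": 0, "dx": 0.003, "dy": -0.5},
    {"fingers": 0, "dx": 0.003, "dy": -0.5},
    {"fingers": 0, "dx": 0.003, "dy": -0.5},
    {"fingers": 0, "dx": 0.003, "dy": -0.5},
  ],
)

```text
invalid input
```

>>> step_arm(
  commands=[
    {"fingers": 0, "dz": 0.05},
    {"fingers": 0, "dz": 0.09},
    {"fingers": 0, "dz": 0.09},
  ],
)

```text
invalid input
```

Run:
```python
from h import *
p,d=snap('top')
cv2.imwrite('pics/c2.png',cv2.resize(p[140:260,190:330],None,fx=4,fy=4,interpolation=cv2.INTER_CUBIC))
s=read_state();print(s['tool_pos'],s['tcp_rot'],s['q'])
```

```text
[ 0.43802973 -0.21822545  0.19995179] [-3.13564704  0.02216371 -0.00445957] [-0.51815062 -0.09210491  1.98933173  0.00686781  1.24476038  1.06458109]
```

>>> step_arm(
  commands=[
    {"fingers": 0, "dx": 0, "dy": -0.49, "dz": 0, "roll": 0},
    {"fingers": 0, "dx": 0, "dy": -0.49, "dz": 0, "roll": 0},
    {"fingers": 0, "dx": 0, "dy": -0.49, "dz": 0, "roll": 0},
    {"fingers": 0, "dx": 0, "dy": -0.49, "dz": 0, "roll": 0},
    {"fingers": 0, "dx": 0, "dy": -0.49, "dz": 0, "roll": 0},
    {"fingers": 0, "dx": 0, "dy": -0.49, "dz": 0, "roll": 0},
    {"fingers": 0, "dx": 0, "dy": -0.49, "dz": 0, "roll": 0},
    {"fingers": 0, "dx": 0, "dy": -0.49, "dz": 0, "roll": 0},
  ],
)

```text
time: 2.15
tool_pos: [0.4424, 0.2651, 0.1999]
tcp_rot: [3.141, -0.026, -0.0]
wrist_force: [-0.4, 0.2, -0.7]
width: 0.497
grip_force: 0.0
```

>>> step_arm(
  commands=[
    {"fingers": 0, "dx": 0, "dy": 0, "dz": 0.05, "roll": 0},
    {"fingers": 0, "dx": 0, "dy": 0, "dz": 0.09, "roll": 0},
    {"fingers": 0, "dx": 0, "dy": 0, "dz": 0.09, "roll": 0},
  ],
)

```text
time: 2.52
tool_pos: [0.4393, 0.2612, 0.1061]
tcp_rot: [3.137, -0.027, -0.013]
wrist_force: [-0.4, -0.7, 0.4]
width: 0.505
grip_force: 0.0
```

>>> step_arm(
  commands=[
    {"fingers": 0, "dx": 0.006, "dy": -0.018, "dz": 0.02, "roll": 0},
    {"fingers": 0, "dx": 0.006, "dy": -0.018, "dz": 0.04, "roll": 0},
    {"fingers": 0, "dx": 0.006, "dy": -0.018, "dz": 0.04, "roll": 0},
    {"fingers": 0, "dx": 0.006, "dy": -0.018, "dz": 0.04, "roll": 0},
  ],
)

```text
time: 3.02
tool_pos: [0.4504, 0.2813, 0.072]
tcp_rot: [-3.14, 0.029, -0.003]
wrist_force: [0.1, -0.1, -1.0]
width: 0.503
grip_force: 0.0
```

Run:
```python
from h import *
s=read_state();print(s['tool_pos'],s['tcp_rot'])
p,d=snap('top')
b=cv2.resize(p[140:240,200:300],None,fx=5,fy=5,interpolation=cv2.INTER_CUBIC)
cv2.imwrite('pics/c2.png',b)
```

```text
[0.45044149 0.28125687 0.07200101] [-3.14028143  0.02902938 -0.00323042]
```

View pics/c2.png

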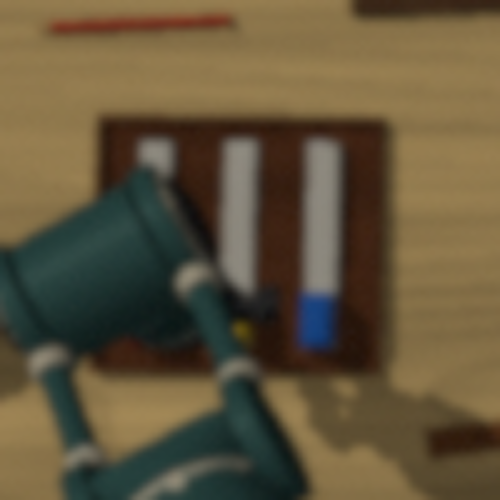

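The picture shows the finger pads straddling the yellow handle, crop (243,325). The neighbouring gauges are clear.

>>> step_arm(
  commands=[
    {"fingers": 0, "dx": -0.002, "dy": 0, "dz": 0.03, "roll": 0},
    {"fingers": 0, "dx": -0.002, "dy": 0, "dz": 0.052, "roll": 0},
    {"fingers": 0, "dx": -0.002, "dy": 0, "dz": 0.052, "roll": 0},
    {"fingers": 0, "dx": -0.002, "dy": 0, "dz": 0.052, "roll": 0},
    {"fingers": 1, "dx": -0.002, "dy": 0, "dz": 0.052, "roll": 0},
    {"fingers": 1, "dx": -0.002, "dy": 0, "dz": 0.052, "roll": 0},
    {"fingers": 1, "dx": -0.002, "dy": 0, "dz": 0.052, "roll": 0},
    {"fingers": 1, "dx": -0.002, "dy": 0, "dz": 0.052, "roll": 0},
  ],
  squeeze=40,
)

```text
time: 4.08
tool_pos: [0.4473, 0.2811, 0.0183]
tcp_rot: [-3.141, 0.028, -0.0]
wrist_force: [-0.0, 0.7, 0.0]
width: -0.002
grip_force: 0.0
```

>>> step_arm(
  commands=[
    {"fingers": 1, "dx": 0, "dy": 0, "dz": 0, "roll": 0},
    {"fingers": 1, "dx": 0, "dy": 0, "dz": 0, "roll": 0},
  ],
)

```text
time: 4.32
tool_pos: [0.4472, 0.281, 0.0181]
tcp_rot: [3.141, -0.028, -0.0]
wrist_force: [-0.7, -0.3, 0.0]
width: 0.0
grip_force: 0.0
```

Run:
```python
from h import *
p,d=snap('top');q,_=snap('side')
u,v=px('side',[.447,.281,.03]);print(u,v,px('top',[.447,.281,.03]))
a=cv2.resize(p[150:230,210:290],(480,480),interpolation=cv2.INTER_CUBIC)
u,v=int(u),int(v);x0=max(u-35,0);b=cv2.resize(q[max(v-30,0):max(v-30,0)+60,x0:x0+40],(320,480),interpolation=cv2.INTER_CUBIC)
cv2.imwrite('pics/c3.png',np.hstack([a,b]));print(x0)
```

```text
275.64173369350954 175.5986176512948 (np.float64(245.82690433697644), np.float64(203.9210863867144))
240
```

View pics/c3.png

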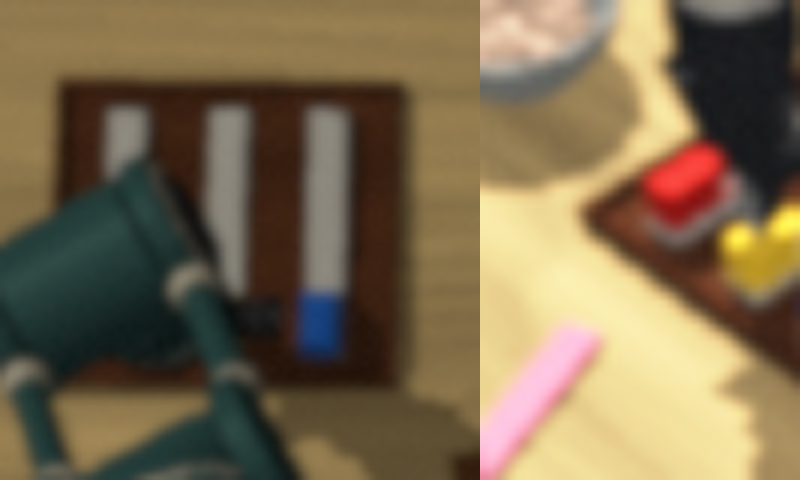

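The pads seem to be at the handle, yet the reading says shut with no force. I'll take a closer side crop.

Run:
```python
from h import *
q,_=load('side');s=read_state();print(s['width'],s['grip_force'],s['tool_pos'])
cv2.imwrite('pics/c4.png',cv2.resize(q[140:200,240:320],(800,600),interpolation=cv2.INTER_CUBIC))
```

```text
-0.001998928745434156 0.0 [0.44718596 0.28096358 0.01811905]
```

View pics/c4.png

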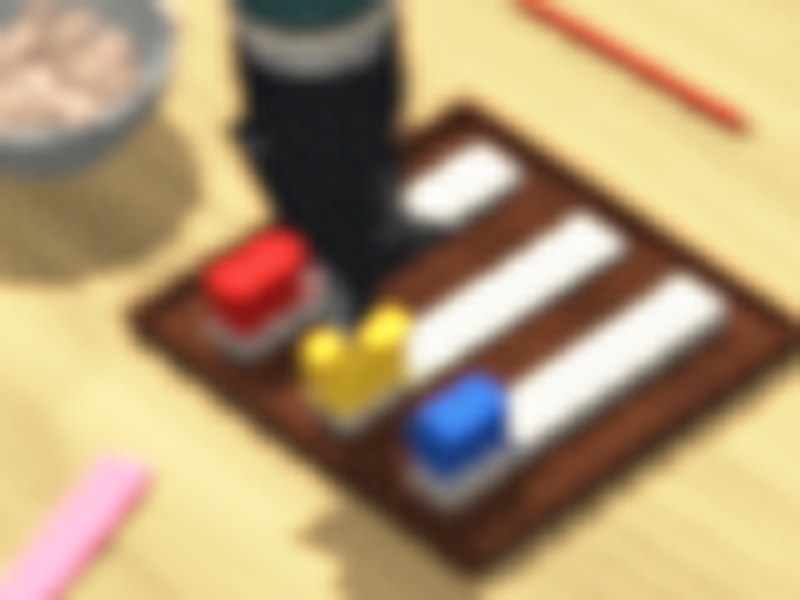

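Run:
```python
from h import *
for n,us,vs in(('top',[249,251,253,255,256],[200,203,205]),('side',[271,273,275,277,279],[164,168,170,172,174,176])):
    p,d=load(n)
    for v in vs: print(n,v,[(u,(world(n,u,v,d[v,u])*1000).round().astype(int).tolist(),p[v,u].tolist()) for u in us])
```

```text
top 200 [(249, [452, 244, 166], [28, 34, 35]), (251, [456, 245, 119], [27, 31, 37]), (253, [454, 234, 137], [26, 29, 36]), (255, [454, 226, 139], [23, 25, 31]), (256, [453, 221, 147], [22, 26, 38])]
top 203 [(249, [441, 245, 162], [17, 17, 15]), (251, [443, 241, 138], [26, 26, 25]), (253, [443, 236, 128], [26, 26, 26]), (255, [443, 226, 137], [27, 28, 30]), (256, [443, 223, 134], [27, 31, 40])]
top 205 [(249, [437, 255, 106], [20, 22, 16]), (251, [436, 243, 126], [17, 19, 22]), (253, [435, 234, 136], [17, 19, 23]), (255, [435, 226, 137], [16, 19, 25]), (256, [436, 224, 131], [18, 22, 35])]
side 164 [(271, [435, 288, 103], [29, 27, 50]), (273, [428, 265, 122], [27, 26, 24]), (275, [437, 262, 118], [27, 26, 25]), (277, [455, 272, 100], [33, 31, 30]), (279, [436, 233, 136], [40, 38, 37])]
side 168 [(271, [467, 335, 30], [105, 111, 156]), (273, [434, 277, 87], [70, 70, 73]), (275, [441, 271, 86], [32, 31, 31]), (277, [433, 246, 107], [30, 33, 45]), (279, [505, 325, 10], [35, 51, 92])]
side 170 [(271, [469, 339, 14], [108, 113, 134]), (273, [436, 281, 71], [90, 92, 94]), (275, [446, 279, 66], [48, 47, 47]), (277, [449, 269, 71], [37, 81, 106]), (279, [504, 324, 0], [48, 121, 166])]
side 172 [(271, [460, 329, 13], [69, 102, 124]), (273, [434, 280, 61], [89, 120, 132]), (275, [440, 273, 62], [60, 92, 107]), (277, [445, 265, 63], [69, 211, 241]), (279, [467, 279, 40], [89, 241, 254])]
side 174 [(271, [435, 297, 38], [68, 213, 243]), (273, [437, 286, 43], [79, 214, 241]), (275, [442, 278, 45], [57, 154, 186]), (277, [450, 273, 43], [58, 202, 234]), (279, [461, 273, 35], [74, 189, 224])]
side 176 [(271, [427, 290, 35], [46, 167, 204]), (273, [429, 278, 42], [43, 170, 208]), (275, [438, 275, 38], [40, 157, 193]), (277, [452, 278, 26], [34, 147, 183]), (279, [456, 268, 30], [59, 155, 186])]
```

>>> step_arm(
  commands=[
    {"fingers": 1, "dx": 0, "dy": 0, "dz": -0.02, "roll": 0},
    {"fingers": 1, "dx": 0, "dy": 0, "dz": -0.04, "roll": 0},
    {"fingers": 1, "dx": 0, "dy": 0, "dz": -0.04, "roll": 0},
    {"fingers": 1, "dx": 0, "dy": 0, "dz": -0.04, "roll": 0},
  ],
)

```text
time: 4.92
tool_pos: [0.4468, 0.2808, 0.0576]
tcp_rot: [3.141, -0.028, -0.001]
wrist_force: [-0.3, -0.2, 0.0]
width: -0.002
grip_force: 0.0
```

Run:
```python
from h import *
q,d=snap('side');s=read_state();print(s['width'],s['tool_pos'],s['wrist_force'],px('side',s['tool_pos']))
cv2.imwrite('pics/c5.png',cv2.resize(q[140:200,240:320],(800,600),interpolation=cv2.INTER_CUBIC))
```

```text
0.002505933959295686 [0.44652677 0.28060266 0.0572192 ] [ 0.51681551  0.24182791 -0.52175013] (np.float64(275.0775424132187), np.float64(171.23906387205642))
```

View pics/c5.png

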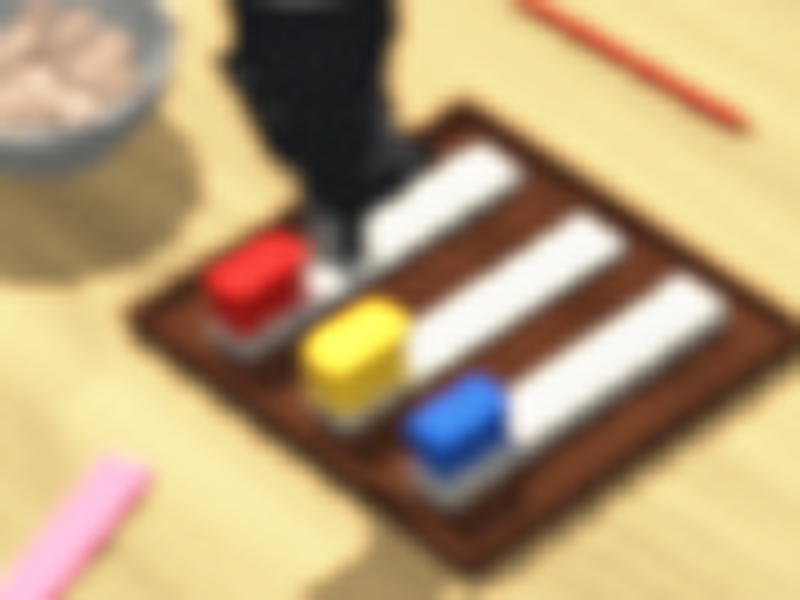

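Run:
```python
from h import *
p,d=load('side')
for v in range(158,174): print(v,[((world('side',u,v,d[v,u])*1000).round().astype(int).tolist(),int(p[v,u].mean())) for u in (272,273,274,275,276)])
K=read_state();print(K['q'],K['tcp_rot'])
```

```text
158 [([436, 277, 144], 26), ([430, 262, 157], 26), ([439, 267, 148], 25), ([446, 268, 143], 24), ([452, 269, 138], 28)]
159 [([433, 274, 142], 27), ([434, 268, 145], 27), ([439, 268, 142], 27), ([438, 260, 147], 25), ([430, 242, 163], 29)]
160 [([430, 271, 140], 37), ([432, 266, 141], 31), ([436, 265, 140], 24), ([429, 249, 154], 27), ([433, 247, 153], 45)]
161 [([435, 278, 127], 56), ([435, 271, 131], 46), ([438, 268, 131], 34), ([432, 254, 143], 39), ([434, 249, 145], 89)]
162 [([437, 282, 117], 79), ([438, 276, 120], 69), ([440, 271, 122], 45), ([436, 260, 131], 56), ([437, 254, 134], 129)]
163 [([435, 280, 114], 92), ([436, 275, 116], 79), ([438, 270, 119], 51), ([440, 265, 120], 64), ([450, 272, 109], 140)]
164 [([437, 283, 105], 97), ([435, 274, 112], 84), ([438, 271, 112], 54), ([444, 272, 107], 64), ([443, 263, 113], 138)]
165 [([435, 282, 101], 112), ([434, 273, 107], 93), ([437, 270, 107], 69), ([442, 270, 103], 80), ([444, 265, 106], 138)]
166 [([438, 287, 90], 161), ([439, 280, 94], 136), ([439, 273, 98], 106), ([439, 266, 103], 115), ([454, 279, 85], 146)]
167 [([485, 35
[... 253 characters left out ...]
[486, 345, 5], 167), ([482, 332, 16], 129), ([491, 337, 7], 103), ([497, 337, 2], 100)]
170 [([475, 339, 10], 126), ([480, 339, 7], 108), ([481, 333, 9], 106), ([489, 335, 3], 130), ([493, 333, 1], 158)]
171 [([470, 335, 9], 102), ([476, 335, 5], 118), ([479, 331, 6], 153), ([483, 329, 4], 182), ([458, 288, 47], 195)]
172 [([466, 330, 8], 142), ([467, 323, 12], 176), ([448, 291, 45], 194), ([447, 283, 51], 201), ([456, 287, 42], 204)]
173 [([464, 328, 5], 191), ([439, 288, 47], 202), ([447, 291, 40], 204), ([447, 284, 44], 205), ([447, 276, 50], 204)]
[5.13812367e-01 1.23277202e-01 2.05404947e+00 6.75211427e-06
 9.65800015e-01 2.10255974e+00] [ 3.14070426e+00 -2.81962667e-02 -2.09163860e-03]
```

The picture shows the closed fingertips at crop (338,270), hovering well above the yellow handle. Depth puts them at z≈0.086 while the reported TCP is 0.057, so the real tips are about 28 mm higher than reported. Nothing was disturbed, and I'll allow for that offset: open to half and descend to reported z≈-0.010.

>>> step_arm(
  commands=[
    {"fingers": 0, "dx": 0.001, "dy": -0.001, "dz": 0, "roll": 0},
    {"fingers": 0, "dx": 0.001, "dy": -0.001, "dz": 0, "roll": 0},
    {"fingers": 0, "dx": 0.001, "dy": -0.001, "dz": 0, "roll": 0},
    {"fingers": 0, "dx": 0.001, "dy": -0.001, "dz": 0, "roll": 0},
  ],
)

```text
time: 5.48
tool_pos: [0.4482, 0.282, 0.0581]
tcp_rot: [3.141, -0.028, -0.0]
wrist_force: [0.1, 0.1, -0.2]
width: 0.497
grip_force: 0.0
```

>>> step_arm(
  commands=[
    {"fingers": 0, "dx": 0, "dy": 0, "dz": 0.015, "roll": 0},
    {"fingers": 0, "dx": 0, "dy": 0, "dz": 0.03, "roll": 0},
    {"fingers": 0, "dx": 0, "dy": 0, "dz": 0.04, "roll": 0},
    {"fingers": 0, "dx": 0, "dy": 0, "dz": 0.04, "roll": 0},
  ],
)

```text
time: 5.98
tool_pos: [0.4469, 0.2812, 0.0164]
tcp_rot: [3.14, -0.028, -0.005]
wrist_force: [-0.0, -0.0, -0.2]
width: 0.499
grip_force: 0.0
```

>>> step_arm(
  commands=[
    {"fingers": 0, "dx": 0, "dy": 0, "dz": 0.008, "roll": 0},
    {"fingers": 0, "dx": 0, "dy": 0, "dz": 0.016, "roll": 0},
    {"fingers": 0, "dx": 0, "dy": 0, "dz": 0.022, "roll": 0},
    {"fingers": 0, "dx": 0, "dy": 0, "dz": 0.026, "roll": 0},
    {"fingers": 0, "dx": 0, "dy": 0, "dz": 0.026, "roll": 0},
  ],
)

```text
time: 6.6
tool_pos: [0.4479, 0.2818, -0.0082]
tcp_rot: [3.141, -0.028, -0.001]
wrist_force: [-0.1, -1.0, -0.3]
width: 0.499
grip_force: 0.0
```

>>> step_arm(
  commands=[
    {"fingers": 1, "dx": 0, "dy": 0, "dz": 0, "roll": 0},
    {"fingers": 1, "dx": 0, "dy": 0, "dz": 0, "roll": 0},
    {"fingers": 1, "dx": 0, "dy": 0, "dz": 0, "roll": 0},
    {"fingers": 1, "dx": 0, "dy": 0, "dz": 0, "roll": 0},
  ],
  squeeze=40,
)

```text
time: 7.1
tool_pos: [0.4486, 0.2822, -0.0074]
tcp_rot: [-3.141, 0.028, -0.001]
wrist_force: [-0.1, -0.7, 1.6]
width: 0.288
grip_force: 39.8
```

The gauge is gripped at 24.5 mm opening, which matches its 25 mm handle. I'll lift high enough to clear the frames, then carry it over.

>>> step_arm(
  commands=[
    {"fingers": 1, "dx": 0, "dy": 0, "dz": -0.02, "roll": 0},
    {"fingers": 1, "dx": 0, "dy": 0, "dz": -0.06, "roll": 0},
    {"fingers": 1, "dx": 0, "dy": 0, "dz": -0.1, "roll": 0},
    {"fingers": 1, "dx": 0, "dy": 0, "dz": -0.15, "roll": 0},
    {"fingers": 1, "dx": 0, "dy": 0, "dz": -0.2, "roll": 0},
    {"fingers": 1, "dx": 0, "dy": 0, "dz": -0.2, "roll": 0},
    {"fingers": 1, "dx": 0, "dy": 0, "dz": -0.2, "roll": 0},
  ],
)

```text
time: 7.98
tool_pos: [0.4475, 0.2816, 0.1912]
tcp_rot: [3.141, -0.028, -0.002]
wrist_force: [-0.9, 0.5, -2.0]
width: 0.286
grip_force: 39.5
```

>>> step_arm(
  commands=[
    {"fingers": 1, "dx": -0.022, "dy": 0.04, "dz": 0, "roll": -2.4},
    {"fingers": 1, "dx": -0.022, "dy": 0.1, "dz": 0, "roll": -2.4},
    {"fingers": 1, "dx": -0.022, "dy": 0.16, "dz": 0, "roll": -2.4},
    {"fingers": 1, "dx": -0.022, "dy": 0.22, "dz": 0, "roll": -2.4},
    {"fingers": 1, "dx": -0.022, "dy": 0.28, "dz": 0, "roll": -2.4},
    {"fingers": 1, "dx": -0.022, "dy": 0.34, "dz": 0, "roll": -2.4},
    {"fingers": 1, "dx": -0.022, "dy": 0.4, "dz": 0, "roll": -2.4},
    {"fingers": 1, "dx": -0.022, "dy": 0.44, "dz": 0, "roll": -2.4},
  ],
)

```text
time: 8.98
tool_pos: [0.4161, -0.1593, 0.1894]
tcp_rot: [-3.14, -0.034, 0.007]
wrist_force: [-0.4, 0.4, -2.4]
width: 0.283
grip_force: 39.8
```

>>> step_arm(
  commands=[
    {"fingers": 1, "dx": -0.002, "dy": 0.03, "dz": 0, "roll": 0},
    {"fingers": 1, "dx": -0.002, "dy": 0.046, "dz": 0, "roll": 0},
    {"fingers": 1, "dx": -0.002, "dy": 0.046, "dz": 0, "roll": 0},
    {"fingers": 1, "dx": -0.002, "dy": 0.046, "dz": 0, "roll": 0},
  ],
)

```text
time: 9.48
tool_pos: [0.4171, -0.2024, 0.1914]
tcp_rot: [-3.14, -0.039, 0.002]
wrist_force: [0.2, -0.8, -0.9]
width: 0.286
grip_force: 39.8
```

>>> step_arm(
  commands=[
    {"fingers": 1, "dx": 0, "dy": 0.001, "dz": 0.04, "roll": 0},
    {"fingers": 1, "dx": 0, "dy": 0.001, "dz": 0.09, "roll": 0},
    {"fingers": 1, "dx": 0, "dy": 0.001, "dz": 0.13, "roll": 0},
    {"fingers": 1, "dx": 0, "dy": 0.001, "dz": 0.16, "roll": 0},
    {"fingers": 1, "dx": 0, "dy": 0.001, "dz": 0.178, "roll": 0},
    {"fingers": 1, "dx": 0, "dy": 0.001, "dz": 0.178, "roll": 0},
    {"fingers": 1, "dx": 0, "dy": 0.001, "dz": 0.178, "roll": 0},
  ],
)

```text
time: 10.35
tool_pos: [0.4184, -0.2043, 0.0151]
tcp_rot: [3.141, 0.039, 0.002]
wrist_force: [0.5, -0.5, -0.8]
width: 0.282
grip_force: 39.8
```

Run:
```python
from h import *
p,_=snap('top');q,_=snap('side');s=read_state();print(s['tool_pos'],s['wrist_force'],px('top',[.567,-.2,.03]),px('side',[.567,-.2,.03]))
b=px('side',[.52,-.2,.03]);u,v=map(int,b)
cv2.imwrite('pics/c6.png',np.hstack([cv2.resize(p[135:215,315:395],(400,400),interpolation=cv2.INTER_CUBIC),cv2.resize(q[v-40:v+40,u-40:u+40],(400,400),interpolation=cv2.INTER_CUBIC)]));print(u,v)
```

```text
[ 0.41875642 -0.20486517  0.01553521] [ 0.05226758 -0.73881938 -0.76686499] (np.float64(363.09669547896516), np.float64(173.911245689409)) (np.float64(375.22990430724485), np.float64(214.9897521939511))
367 221
```

View pics/c6.png

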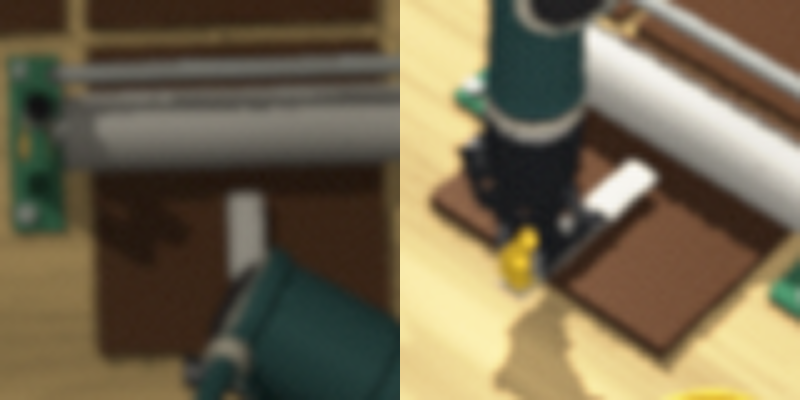

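The top half shows the gauge bar over the board with its nose at px (364,174), short of the roller. I'll lower it gently to the board.

>>> step_arm(
  commands=[
    {"fingers": 1, "dx": 0, "dy": 0, "dz": 0.005, "roll": 0},
    {"fingers": 1, "dx": 0, "dy": 0, "dz": 0.009, "roll": 0},
    {"fingers": 1, "dx": 0, "dy": 0, "dz": 0.011, "roll": 0},
    {"fingers": 1, "dx": 0, "dy": 0, "dz": 0.011, "roll": 0},
  ],
)

```text
time: 10.95
tool_pos: [0.4173, -0.2046, 0.003]
tcp_rot: [-3.141, -0.037, 0.001]
wrist_force: [-0.1, -0.4, -0.8]
width: 0.283
grip_force: 39.9
```

>>> step_arm(
  commands=[
    {"fingers": 1, "dx": 0, "dy": 0, "dz": 0.001, "roll": 0},
    {"fingers": 1, "dx": 0, "dy": 0, "dz": 0.002, "roll": 0},
    {"fingers": 1, "dx": 0, "dy": 0, "dz": 0.002, "roll": 0},
  ],
)

```text
time: 11.32
tool_pos: [0.4174, -0.2047, 0.0026]
tcp_rot: [-3.141, -0.038, 0.001]
wrist_force: [-5.5, 1.5, 11.8]
width: 0.285
grip_force: 41.5
```

>>> step_arm(
  commands=[
    {"fingers": 1, "dx": 0, "dy": 0, "dz": -0.001, "roll": 0},
    {"fingers": 1, "dx": 0.006, "dy": 0, "dz": -0.001, "roll": 0},
    {"fingers": 1, "dx": 0.012, "dy": 0, "dz": -0.001, "roll": 0},
    {"fingers": 1, "dx": 0.018, "dy": 0, "dz": -0.001, "roll": 0},
    {"fingers": 1, "dx": 0.024, "dy": 0, "dz": -0.001, "roll": 0},
    {"fingers": 1, "dx": 0.024, "dy": 0, "dz": -0.001, "roll": 0},
  ],
)

```text
time: 12.08
tool_pos: [0.4426, -0.2045, 0.0027]
tcp_rot: [3.141, 0.038, 0.003]
wrist_force: [1.4, -0.4, 3.1]
width: 0.285
grip_force: 40.4
```

>>> step_arm(
  commands=[
    {"fingers": 0.3, "dx": 0, "dy": 0, "dz": 0, "roll": 0},
    {"fingers": 0.3, "dx": 0, "dy": 0, "dz": 0, "roll": 0},
    {"fingers": 0.3, "dx": 0, "dy": 0, "dz": 0, "roll": 0},
  ],
)

```text
time: 12.45
tool_pos: [0.4412, -0.2039, 0.002]
tcp_rot: [-3.141, -0.037, 0.0]
wrist_force: [-0.2, -0.1, 0.5]
width: 0.35
grip_force: 0.0
```

>>> step_arm(
  commands=[
    {"fingers": 1, "dx": 0, "dy": 0, "dz": 0, "roll": 0},
    {"fingers": 1, "dx": 0, "dy": 0, "dz": 0, "roll": 0},
    {"fingers": 1, "dx": 0, "dy": 0, "dz": 0, "roll": 0},
  ],
  squeeze=40,
)

```text
time: 12.82
tool_pos: [0.4414, -0.204, 0.0022]
tcp_rot: [3.141, 0.038, -0.0]
wrist_force: [0.2, -0.8, 1.3]
width: 0.284
grip_force: 39.4
```

Gauge6 is lying flat and regripped. Now I'll push it slowly under the roller, watching the drag.

>>> step_arm(
  commands=[
    {"fingers": 1, "dx": 0.003, "dy": 0, "dz": 0, "roll": 0},
    {"fingers": 1, "dx": 0.006, "dy": 0, "dz": 0, "roll": 0},
    {"fingers": 1, "dx": 0.009, "dy": 0, "dz": 0, "roll": 0},
    {"fingers": 1, "dx": 0.012, "dy": 0, "dz": 0, "roll": 0},
  ],
)

```text
time: 13.32
tool_pos: [0.4536, -0.2037, 0.0022]
tcp_rot: [-3.141, -0.038, 0.0]
wrist_force: [-1.5, 0.5, 1.1]
width: 0.283
grip_force: 39.6
```

>>> step_arm(
  commands=[
    {"fingers": 1, "dx": 0.003, "dy": 0, "dz": 0, "roll": 0},
    {"fingers": 1, "dx": 0.006, "dy": 0, "dz": 0, "roll": 0},
  ],
)

```text
time: 13.58
tool_pos: [0.4597, -0.2036, 0.0022]
tcp_rot: [-3.141, -0.038, 0.0]
wrist_force: [-1.7, -0.5, 1.6]
width: 0.286
grip_force: 39.6
```

>>> step_arm(
  commands=[
    {"fingers": 1, "dx": 0.003, "dy": 0, "dz": 0, "roll": 0},
    {"fingers": 1, "dx": 0.006, "dy": 0, "dz": 0, "roll": 0},
  ],
)

```text
time: 13.82
tool_pos: [0.4644, -0.2033, 0.0021]
tcp_rot: [-3.141, -0.038, 0.004]
wrist_force: [-7.7, 0.1, 7.3]
width: 0.283
grip_force: 40.3
```

>>> step_arm(
  commands=[
    {"fingers": 1, "dx": 0.003, "dy": 0, "dz": 0, "roll": 0},
    {"fingers": 1, "dx": 0.006, "dy": 0, "dz": 0, "roll": 0},
  ],
)

```text
time: 14.08
tool_pos: [0.4682, -0.2029, 0.0021]
tcp_rot: [-3.14, -0.039, 0.011]
wrist_force: [-12.8, -0.8, 13.4]
width: 0.281
grip_force: 41.0
```

Contact begins at nose x≈0.612, as expected for a ~1 mm lift. Part of the force is the tail pressing on the board (Fz 13 N), so I'll ease up 1 mm and go on slowly.

>>> step_arm(
  commands=[
    {"fingers": 1, "dx": 0.001, "dy": 0, "dz": -0.001, "roll": 0},
    {"fingers": 1, "dx": 0.003, "dy": 0, "dz": -0.001, "roll": 0},
  ],
)

```text
time: 14.32
tool_pos: [0.4712, -0.2025, 0.0021]
tcp_rot: [-3.14, -0.038, 0.01]
wrist_force: [-9.5, -1.3, 5.8]
width: 0.279
grip_force: 40.1
```

>>> step_arm(
  commands=[
    {"fingers": 1, "dx": 0.002, "dy": 0, "dz": 0, "roll": 0},
    {"fingers": 1, "dx": 0.004, "dy": 0, "dz": 0, "roll": 0},
  ],
)

```text
time: 14.58
tool_pos: [0.4751, -0.2024, 0.0021]
tcp_rot: [-3.139, -0.038, 0.01]
wrist_force: [-9.2, 0.1, 4.5]
width: 0.287
grip_force: 40.0
```

>>> step_arm(
  commands=[
    {"fingers": 1, "dx": 0.003, "dy": 0, "dz": -0.0005, "roll": 0},
    {"fingers": 1, "dx": 0.006, "dy": 0, "dz": -0.0005, "roll": 0},
    {"fingers": 1, "dx": 0.009, "dy": 0, "dz": -0.0005, "roll": 0},
    {"fingers": 1, "dx": 0.012, "dy": 0, "dz": -0.0005, "roll": 0},
  ],
)

```text
time: 15.08
tool_pos: [0.4872, -0.2019, 0.0023]
tcp_rot: [-3.139, -0.038, 0.01]
wrist_force: [-7.4, -0.3, 2.1]
width: 0.283
grip_force: 39.6
```

>>> step_arm(
  commands=[
    {"fingers": 1, "dx": 0.003, "dy": 0, "dz": 0, "roll": 0},
    {"fingers": 1, "dx": 0.006, "dy": 0, "dz": 0, "roll": 0},
    {"fingers": 1, "dx": 0.009, "dy": 0, "dz": 0, "roll": 0},
    {"fingers": 1, "dx": 0.012, "dy": 0, "dz": 0, "roll": 0},
    {"fingers": 1, "dx": 0.012, "dy": 0, "dz": 0, "roll": 0},
  ],
)

```text
time: 15.7
tool_pos: [0.4997, -0.2017, 0.0023]
tcp_rot: [-3.14, -0.038, 0.009]
wrist_force: [-6.9, -0.5, 0.1]
width: 0.281
grip_force: 39.5
```

The drag is steady at about 7 N with no vertical load, so gauge6 fits. Release and retreat.

>>> step_arm(
  commands=[
    {"fingers": 0, "dx": 0, "dy": 0, "dz": 0, "roll": 0},
    {"fingers": 0, "dx": 0, "dy": 0, "dz": 0, "roll": 0},
    {"fingers": 0, "dx": 0, "dy": 0, "dz": 0, "roll": 0},
    {"fingers": 0, "dx": 0, "dy": 0, "dz": 0, "roll": 0},
    {"fingers": 0, "dx": 0, "dy": 0, "dz": -0.02, "roll": 0},
    {"fingers": 0, "dx": 0, "dy": 0, "dz": -0.05, "roll": 0},
    {"fingers": 0, "dx": 0, "dy": 0, "dz": -0.1, "roll": 0},
    {"fingers": 0, "dx": 0, "dy": 0, "dz": -0.15, "roll": 0},
  ],
)

```text
time: 16.7
tool_pos: [0.5021, -0.2024, 0.1548]
tcp_rot: [-3.141, -0.038, 0.001]
wrist_force: [0.5, -0.1, 0.2]
width: 0.498
grip_force: 0.0
```

>>> step_arm(
  commands=[
    {"fingers": 0, "dx": -0.02, "dy": 0, "dz": -0.05, "roll": 0},
    {"fingers": 0, "dx": -0.05, "dy": -0.03, "dz": -0.09, "roll": 0},
    {"fingers": 0, "dx": -0.08, "dy": -0.09, "dz": -0.1, "roll": 0},
    {"fingers": 0, "dx": -0.1, "dy": -0.15, "dz": -0.1, "roll": 0},
    {"fingers": 0, "dx": -0.1, "dy": -0.2, "dz": -0.1, "roll": 0},
    {"fingers": 0, "dx": -0.1, "dy": -0.2, "dz": -0.1, "roll": 0},
    {"fingers": 0, "dx": -0.1, "dy": -0.2, "dz": -0.1, "roll": 0},
  ],
)

```text
time: 17.58
tool_pos: [0.3978, -0.0051, 0.2538]
tcp_rot: [3.141, 0.04, 0.001]
wrist_force: [-0.1, -0.3, 0.2]
width: 0.503
grip_force: 0.0
```

Run:
```python
from h import *
p,_=snap('top');s=read_state();print(s['time'],s['tool_pos'],s['wrist_force'],px('top',[.65,-.2,.02]),px('top',[.617,-.2,.08]))
cv2.imwrite('pics/c7.png',cv2.resize(p[130:220,215:405],(760,360),interpolation=cv2.INTER_CUBIC))
g=p.astype(float).sum(2);u0,u1=355,372;v=np.arange(174,188);W=np.clip(g[174:188,u0:u1]-200,0,None);print(W.sum(1).round());u=(W*np.arange(u0,u1)).sum(1)/W.sum(1)
w=plane('top',u,v,.022);f=np.polyfit(w[:,0],w[:,1],1);print('yaw',np.degrees(f[0]),'y at .52',np.polyval(f,.52))
```

```text
17.625 [ 0.39787751 -0.00563419  0.25373229] [ 0.48971299 -0.40696525 -1.06337309] (np.float64(362.47732175183353), np.float64(154.45724455882495)) (np.float64(364.2960033738336), np.float64(159.70340216198355))
[ 792.  965. 1014. 1021. 1028. 1020. 1024. 1026.  992.  968.  977.  887.
  769.  716.]
yaw 3.1931079036724976 y at .52 -0.2020142355904161
```

View pics/c7.png

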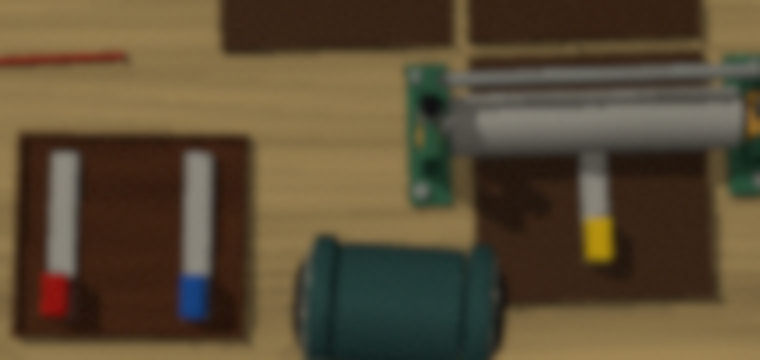

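The picture shows gauge6 lying straight under the roller with its handle at crop (599,240), and red and blue still in their tray. With the origin at x≈0.50 the nose is about 30 mm past the axis.

```bash
python3 -c "from workcell import finish_job; print(finish_job())"
```

```text
the job is handed in; nothing more can be done
None
```

Job handed in: the 6 mm gauge (yellow) slid under the roller with a steady drag of about 7 N and is lying there, its nose about 30 mm past the roller's middle by calculation; the 9 and 12 mm gauges never left the tray.

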